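# Hold an acrylic offcut against fence and stop on the scoring board

## Task

On the grey scoring board, flip the blue hinged stop down in front of the fence; then take the orange acrylic offcut out of the white tray and lay it flat on the board with a long side to the fence. Slide it home, flush against the fence and with its end against the stop, then hold it there for scoring with one slanting push on its near edge that presses it firmly both down onto the board and back against the fence. Finish while still pressing, and leave the other things on the bench where they are.

Things in the scene. Friction and masses are not known exactly. Their poses are not given: they have to be found in the camera images.
- fence_face (a point): Foot of the front face of the aluminium fence, half-way along it, level with the upper side of the grey bed (15 mm above the bench). Its x axis points from the operator's side square into the fence, y runs along the fence, z up. The fence is 25 mm thick, 260 mm long and stands 30 mm above the bed.
- stop_face (a point): Centre of the -y face of the blue stop arm when it is down, on which the offcut's end must rest; 7 mm above the bed, 12 mm in front of the fence; axes as fence_face. The grey carriage that bears the arm is clamped tight on the fence, anywhere along it; it lies 14 to 48 mm from this face along +y, 40 mm deep, 67 mm high above the bed, with a round black knob to 78 mm.
- stop_arm (a joint): Blue stop arm's angle (rad) about its pin, which runs along the fence 55 mm above the bed and 12 mm in front of the fence. 0: hanging straight down (working position). 3.14: straight up. Starts at 3.4 to 3.55, leaning back over the fence, kept there by its weight. Pushed towards the operator (-x of fence_face) past upright, it falls down by itself in about 2 s.
- stop_tip (a point): Middle of the free end of the blue stop arm (a bar 12 mm wide along the fence, 22 mm thick, with a 10 mm long brass thumb stud near the tip on its outer side: behind the arm while raised, in front when down), 52 mm from its pin; the upper end while the arm is raised. Its z axis points from the tip to the pin.
- offcut_center (a point): Centre of the orange acrylic offcut, a loose flat bar 110 mm long (its x axis), 45 mm wide (y) and 15 mm thick (z), 0.06 to 0.13 kg, slippery. It starts flat in the shallow white tray (170 x 250 mm, floor 3 mm above the bench, rim 16 mm high).
- grey_offcut: Dark grey acrylic offcut, 85 x 45 x 15 mm (x, y, z), lying in the same tray; origin at the centre of its underside. Leave it alone. The two offcuts may change places.
- offcut: The orange offcut again; origin at the centre of its underside.
- bed: Grey slippery bed of the scoring board (fixed to the bench), 170 mm (x) by 260 mm (y), upper side 15 mm above the bench; origin on the bench under its middle, 55 mm in front of the fence face; axes as fence_face. A 3 mm scoring slot crosses bed and fence at y = -10 mm.
- fence: The aluminium fence near the bed's far edge; same origin and axes as the bed.
- beaker_a: Glass beaker, 54 mm across and 71 mm high, bystander; origin at the centre of its underside.
- beaker_b: Smaller glass beaker, 44 mm across and 56 mm high, bystander; origin at the centre of its underside.
- petri_a: Petri dish, 60 mm across and 15 mm high, bystander; origin at the centre of its underside.
- marker_black: White marker pen with black cap, 140 mm long and 16 mm thick, lying, bystander.
- tweezers: Steel tweezers, 122 mm long and 10 mm high, lying, bystander.
- lab_notebook: Purple notebook, 148 x 109 x 14 mm, bystander.
- tape_roll: Roll of brown tape, 96 mm across and 48 mm high, bystander.

How it is judged:
By the outcome, as a careful person would: the job done as asked, in the order asked, and still so for the second after the job is handed in, while the arm keeps its last pose, push and grip.
It also fails if it takes over 64 s, if anything falls off the work surface, if the arm or the gripper's body presses on something with over 40 N, if the wrist force passes 120 N, or if a joint passes its speed limit or range.

## Robot

A 6-joint arm with a two-finger parallel gripper is mounted at the origin on a cart in front of the work surface, level with it; the furniture and walls round the work are solid. World frame = base frame: x ahead of the robot, y to its left, z up, the work surface at z = 0. Lengths are in mm, angles in rad, forces in N, time in s.
With the tool pointing down it reaches from about 275 to 1000 mm from the base axis. Payload 8.4 kg.
Tool frame: the origin (TCP) lies midway between the tips of the shut fingers; the grasp point (between the pads) lies 19 mm behind it; z points along the fingers, y is the line along which they close (so a half turn about z gives the same grasp; the last joint's range is limited). The gripper opens to 85 mm and grips with 20 to 120 N. Pads are 22 mm wide; open, the fingers measure 114 mm over their backs; the gripper's body (76 mm by 85 mm) begins 54 mm behind the grasp point. The pads swing forward as they close: fully open they stand 13 mm farther back than shut.
Start: joints at [1.153, 0.353, 1.633, -0, 1.155, -0.002], TCP at [252.45, 571.749, 231.281] pointing down, gripper open.
Joint ranges: [-2.63, 2.63], [-0.92, 2.1], [0.06, 2.66], [-1.3, 4.44], [0, 2.69], [-3.02, 3.02]. Speed limits (rad/s): [2.22, 2.22, 2.79, 3.14, 3.14, 3.14].

## Interface

Orientations are given as [roll, pitch, yaw] about the fixed x, y, z axes, in that order (R = Rz(yaw) Ry(pitch) Rx(roll)).
In Python, from rig import monitor, imaging, r gives the robot as it stands.
- The arm moves only by the tool drive_tool, never from a script. Its argument "plan" is a list of rows, each an object of numbers: "x", "y", "z": the shift along the tool's x, y, z in units of 50 mm (1.0 is 50 mm); "ax", "ay", "az": the turn, a rotation vector about the tool's x, y, z in units of 6 degrees (1.0 is 6 degrees); "hand": the finger opening in mm, from 0 to 85.4. In form: [{"x": .., "y": .., "z": .., "ax": .., "ay": .., "az": .., "hand": ..}, ...]. A call has 1 to 8 rows; each row is the pose to reach, as a shift and turn from the pose commanded when the call began, along the tool's axes at that moment; what a row does not reach only later rows make up. A row lasts 1/10 s, in which the tool goes at most 50 mm and 8.59 degrees, less where a joint would pass 70% of its speed; a pose out of reach is approached as far as the arm can. A call with a gripper value outside its range is refused whole. The fingers move at their own pace and stop on an object; "grip_force" is the grip in N (left out, the last holds). Time passes only in rows, so rows that repeat a pose let the fingers close. It gives the time, the measured TCP pose, the force, the opening and the grip force at its end, in the units of the state.
- monitor.sense(): the state, without advancing time (a new reading comes with each control period).
- imaging.grab_frame(name): name is "side" or "top"; returns the picture (480x640x3 uint8, red, green, blue); there is no depth.
- imaging.camera_info(name): a dict with "mtx" (3x3 intrinsics, pixels), "dist" ([k1, k2, p1, p2, k3] as OpenCV has them; the pictures are not rectified), "R" (3x3) and "t" (3): a world point X has camera coordinates R X + t. Camera axes: x right, y down, z forward; pixel columns grow to the right and rows downward; lengths in mm; the calibration is good to about 2 mm. A picture is of the moment at which its call begins. camera_info takes no time and is no camera call.
- r.sign_off(): hands the job in; it is judged then, once.
The state is a dict: "clock": time; "qpos": joint angles; "qvel": joint speeds; "joint_efforts": joint torques, N m; "eef_pos": TCP position; "tcp_rot": TCP orientation; "contact_force": force on the tool from outside, world axes, zero at the start; "wrist_torque": the same for the moment, N m; "opening": opening from 0.0 (shut) to 1.0 (fully open); "grasp_force": force on a finger pad.
Only numpy, scipy, OpenCV 4.12 (cv2) and the standard library are available. Lean on these libraries where they do the work, as an engineer would, in place of code of your own. Each camera call takes 0.05 s, during which the arm holds its last target. There are 200 camera calls.

## Working session

There is one attempt and no reset: what is moved stays moved. The work goes in short steps, Python scripts to look and compute and a tool call to move; the robot and the scene stay as the last step left them, time stands still between calls to the robot, and variables do not carry over. Pictures are saved under pics/ and viewed, at most 10 in all, crops included, and the job is handed in when it is done.

Besides the shell and the picture viewer there is one more tool, called after "Request:" by a JSON object that holds its "name" and its "arguments", one argument or row to a line. drive_tool: Moves the arm, as the interface text tells. Its arguments: {"type":"object","properties":{"plan":{"type":"array","items":{"type":"object","properties":{"x":{"type":"number"},"y":{"type":"number"},"z":{"type":"number"},"ax":{"type":"number"},"ay":{"type":"number"},"az":{"type":"number"},"hand":{"type":"number"}}}},"grip_force":{"type":"number"}},"required":["plan"]}

```bash
mkdir -p pics; ls
python3 - <<'E'
from rig import monitor, imaging, r
import cv2,numpy as np
print(monitor.sense())
for n in("top","side"):
    f=imaging.grab_frame(n); cv2.imwrite(f"pics/{n}0.png",f[:,:,::-1])
    c=imaging.camera_info(n); print(n,c, -np.array(c["R"]).T@np.array(c["t"]))
E
```

```text
pics
{'clock': 0.0, 'qpos': array([ 1.15260309e+00,  3.53638390e-01,  1.63416794e+00, -1.56315689e-05,
        1.15517233e+00, -2.39636095e-03]), 'qvel': array([ 1.96702461e-03,  2.65002319e-04,  7.05731036e-05,  1.48092886e-03,
       -7.85491391e-04,  5.38488192e-04]), 'joint_efforts': array([-4.39956766e-04, -6.05254483e+01, -3.42069483e+01, -1.18316621e-04,
        9.48203669e-03, -1.96694270e-05]), 'eef_pos': array([252.25432485, 571.30129418, 230.55330283]), 'tcp_rot': array([-3.14020662e+00,  1.09706035e-05,  2.72580211e+00]), 'contact_force': array([-0.07613502,  0.87378773,  0.7702812 ]), 'wrist_torque': array([ 0.03136571,  0.04780546, -0.00352573]), 'grasp_force': 0.0, 'opening': 1.0020986337274842}
top {'mtx': array([[492.1158897 ,   0.        , 321.09669681],
       [  0.        , 492.1158897 , 230.06295648],
       [  0.        ,   0.        ,   1.        ]]), 'dist': array([-0.12451318,  0.        ,  0.        ,  0.        ,  0.        ]), 'R': array([[ 0.01552228, -0.9994982 , -0.02761188],
       [-0.99069846, -0.01164021, -0.1355768 ],
       [ 0.13518736,  0.0294595 , -0.990382  ]]), 't': array([ 16.91255557, 567.33903353, 988.89133422])} [ 428.11377677   -5.62423541 1056.76518041]
side {'mtx': array([[479.43811539,   0.        , 322.09774994],
       [  0.        , 479.43811539, 239.4632382 ],
       [  0.        ,   0.        ,   1.        ]]), 'dist': array([-0.11721363,  0.        ,  0.        ,  0.        ,  0.        ]), 'R': array([[ 0.9052195 , -0.42435474, -0.02237642],
       [-0.20642876, -0.39309923, -0.89602465],
       [ 0.37143616,  0.81571812, -0.44344011]]), 't': array([-479.4978459 ,  197.83588389,  733.48076809])} [ 202.44854045 -724.02160543  491.7911769 ]
```

View pics/top0.png

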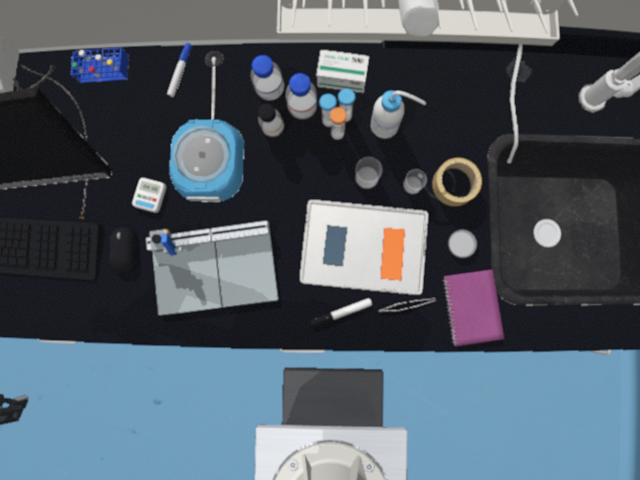

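View pics/side0.png

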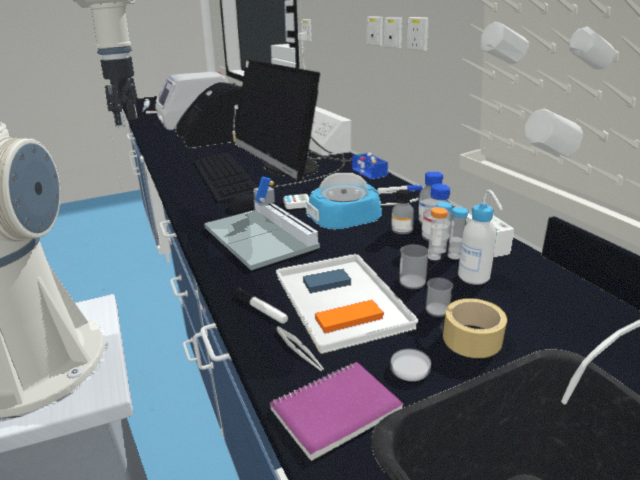

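The top view shows the board at about (215,268), with the stop carriage at its left end (160,240). The tray is at (365,247), the orange offcut at (392,254) and the grey one at (335,245). The side view shows the blue arm raised at (263,190).

```bash
cat > h.py <<'E'
import cv2,numpy as np
from rig import monitor,imaging,r
def ray(n,uv,z):
    c=imaging.camera_info(n);R=np.array(c["R"]);t=np.array(c["t"])
    p=cv2.undistortPoints(np.array(uv,float).reshape(-1,1,2),c["mtx"],c["dist"]).reshape(-1,2)
    d=np.c_[p,np.ones(len(p))]@R; C=-R.T@t
    return C+d*((z-C[2])/d[:,2])[:,None]
def proj(n,X):
    c=imaging.camera_info(n)
    return cv2.projectPoints(np.array(X,float).reshape(-1,1,3),cv2.Rodrigues(np.array(c["R"]))[0],np.array(c["t"],float),c["mtx"],c["dist"])[0].reshape(-1,2)
def crop(n,u0,v0,w,h,k,name):
    f=imaging.grab_frame(n)[v0:v0+h,u0:u0+w,::-1]
    cv2.imwrite(name,cv2.resize(f,None,fx=k,fy=k,interpolation=cv2.INTER_CUBIC))
def orange(z=18.):
    f=imaging.grab_frame("top").astype(int)
    m=((f[...,0]>200)&(f[...,1]>60)&(f[...,1]<150)&(f[...,2]<90)).astype(np.uint8); m[:, :290]*=1; m[:180]=0
    c=max(cv2.findContours(m,0,2)[0],key=cv2.contourArea)
    return ray("top",cv2.boxPoints(cv2.minAreaRect(c)),z)
E
python3 - <<'E'
from h import *
P=orange(); print(P.round(1),P.mean(0)); e=np.diff(P,axis=0); print(np.linalg.norm(e,axis=1),np.arctan2(e[:,1],e[:,0]))
crop("top",140,210,150,112,5,"pics/b.png"); crop("side",200,165,130,105,6,"pics/s.png")
E
```

```text
[[ 470.5 -102.6   18. ]
 [ 574.8 -110.3   18. ]
 [ 572.2 -150.6   18. ]
 [ 468.  -142.4   18. ]] [ 521.38026163 -126.45753677   18.        ]
[104.55214688  40.36511699 104.55674227] [-0.07371315 -1.63363066  3.06312664]
```

View pics/b.png

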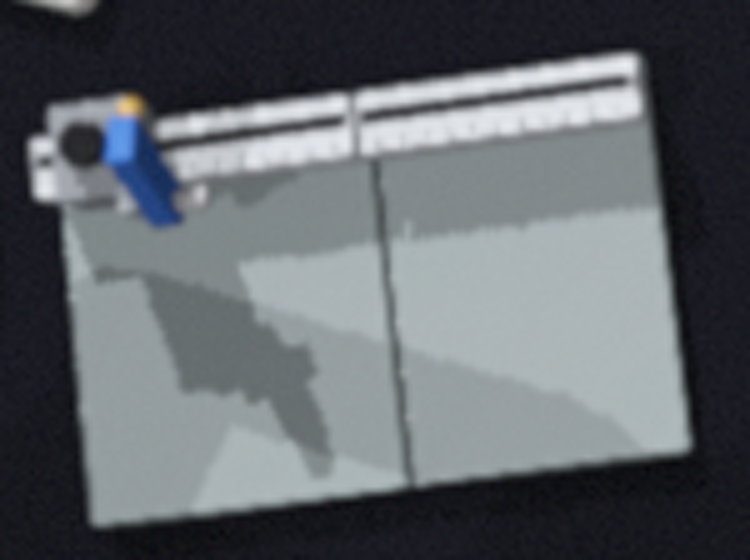

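View pics/s.png

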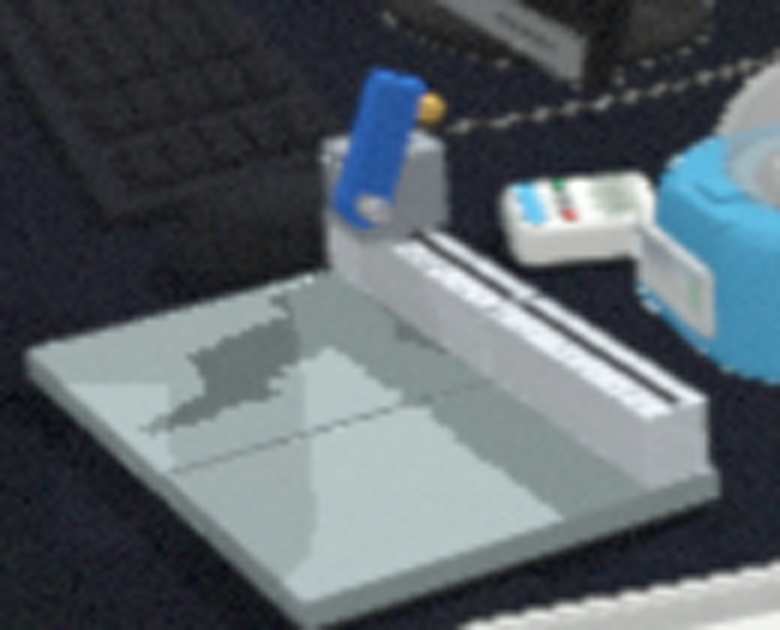

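The top crop shows the board, its slot, the fence and the tip of the raised arm near (124,140). The side crop shows the arm leaning back, with the carriage behind it. Now I'll fit the board pose.

Run:
```python
from h import *
from scipy.optimize import least_squares
# fence frame pts (z above bed)
T=[((-140,-130,0),(691,452)),((-140,130,0),(92,526)),((0,-130,30),(643,118)),((25,-130,30),(640,55)),((-140,-10,0),(412,487)),((0,130,30),(34,203)),((25,130,30),(30,140))]
S=[((-140,-130,0),(305,603)),((-140,130,0),(30,355)),((0,-130,30),(640,412)),((25,-130,30),(706,400)),((-140,-10,0),(172,470)),((0,-130,0),(637,482))]
tu=np.array([p for _,p in T])/5+[140,210]-.4; su=np.array([p for _,p in S])/6+[200,165]-.4
def W(p,q):
    p=np.array(p,float);c,s=np.cos(q[2]),np.sin(q[2])
    return np.c_[q[0]+c*p[:,0]-s*p[:,1],q[1]+s*p[:,0]+c*p[:,1],p[:,2]+15]
def res(q,both=1):
    a=proj("top",W([p for p,_ in T],q))-tu;b=proj("side",W([p for p,_ in S],q))-su
    return np.r_[a.ravel(),b.ravel()*both]
for both in(0,1):
    s=least_squares(lambda q:res(q,both),[590,280,0.1]); q=s.x; print(q,res(q,both).round(1))
# stop: pixel of tip end right edge centre (top), and side edges of arm
inv=lambda X:np.c_[np.cos(q[2])*(X[:,0]-q[0])+np.sin(q[2])*(X[:,1]-q[1]),-np.sin(q[2])*(X[:,0]-q[0])+np.cos(q[2])*(X[:,1]-q[1])]
tip=np.array([(143,117),(104,117),(143,158),(104,160)])/5+[140,210]-.4
for z in(115,121,125):print(z,inv(ray("top",tip,z)).round(1).tolist())
# candidates: compare reprojected arm for alpha
for al in(3.4,3.48,3.55):
  for ys in(85,90,95):
    d=al-np.pi; tipc=[-12+52*np.sin(d),ys+6,55+52*np.cos(d)]
    print(al,ys,((proj("top",W([tipc],q))-[140,210]+.4)*5).round(), ((proj("side",W([tipc],q))-[200,165]+.4)*6).round())
np.save("q.npy",q)
```

```text
[5.39751163e+02 2.63926028e+02 1.48376664e-01] [-0.1 -0.1  0.3  0.3 -0.3 -0.3 -1.1  0.5 -0.1  0.2  0.8 -0.8  0.7  0.2
 -0.   0.  -0.  -0.   0.   0.  -0.   0.  -0.   0.   0.   0. ]
[5.40060586e+02 2.64354098e+02 1.48764915e-01] [-0.3 -0.2  0.2  0.2 -0.5 -0.5 -1.4  0.4 -0.3  0.   0.7 -0.9  0.5  0.1
 -0.6 -0.1 -0.9 -0.9  1.1  0.9 -0.2 -0.  -1.9  0.7  2.1  1.7]
115 [[16.0, 57.8], [18.1, 73.6], [-0.3, 59.3], [1.1, 75.2]]
121 [[14.9, 55.9], [17.1, 71.6], [-1.2, 57.3], [0.1, 73.1]]
125 [[14.2, 54.6], [16.3, 70.2], [-1.9, 56.0], [-0.5, 71.7]]
3.4 85 [[ 61. 163.]] [[354.  60.]]
3.4 90 [[ 48. 165.]] [[349.  57.]]
3.4 95 [[ 36. 167.]] [[343.  54.]]
3.48 85 [[ 61. 154.]] [[363.  61.]]
3.48 90 [[ 49. 155.]] [[358.  58.]]
3.48 95 [[ 37. 157.]] [[352.  55.]]
3.55 85 [[ 61. 146.]] [[371.  63.]]
3.55 90 [[ 49. 147.]] [[365.  59.]]
3.55 95 [[ 37. 149.]] [[360.  56.]]
```

```bash
cat >> h.py <<'E'
from scipy.spatial.transform import Rotation as Ro
q=np.load("q.npy"); YS=58.5
F=Ro.from_euler('z',q[2]); O=np.array([q[0],q[1],15])
def st():
    s=monitor.sense(); p=s["eef_pos"]; R=Ro.from_euler('xyz',s["tcp_rot"])
    print("t %.2f world"%s["clock"],p.round(1),"fence",F.inv().apply(p-O).round(1),"rpy",s["tcp_rot"].round(3),"F",s["contact_force"].round(1),"open %.2f gf %.1f"%(s["opening"],s["grasp_force"]))
    return p,R
def go(X,rpy=None,fence=True):
    p,R=st(); X=np.array(X,float)
    X=F.apply(X)+O if fence else X
    d=R.inv().apply(X-p)/50
    a=np.zeros(3) if rpy is None else (R.inv()*Ro.from_euler('xyz',rpy)).as_rotvec(degrees=True)/6
    print("shift",d.round(3),"turn",a.round(3))
E
python3 - <<'E'
from h import *
YAW=q[2]+np.pi/2; print(YAW)
go([38,58,190],[np.pi,0,YAW])
E
```

```text
1.7195612416276187
t 0.25 world [252.4 571.6 230.9] fence [-239.   346.4  215.9] rpy [-3.141 -0.     2.726] F [ 0.1  0.2 -0.6] open 1.00 gf 0.0
shift [-7.767 -1.909  0.52 ] turn [-6.000e-03  3.000e-03  9.609e+00]
```

Request:
{"name": "drive_tool", "arguments": {
  "plan": [
    {"x": -1, "y": -0.25, "z": 0, "az": 1.2, "hand": 0},
    {"x": -2, "y": -0.5, "z": 0, "az": 2.4, "hand": 0},
    {"x": -3, "y": -0.75, "z": 0, "az": 3.6, "hand": 0},
    {"x": -4, "y": -1, "z": 0, "az": 4.8, "hand": 0},
    {"x": -5, "y": -1.25, "z": 0, "az": 6, "hand": 0},
    {"x": -6, "y": -1.5, "z": 0.2, "az": 7.2, "hand": 0},
    {"x": -7, "y": -1.7, "z": 0.4, "az": 8.4, "hand": 0},
    {"x": -7.77, "y": -1.91, "z": 0.52, "az": 9.61, "hand": 0}
  ]
}}

```text
invalid input
```

Request:
{"name": "drive_tool", "arguments": {
  "plan": [
    {"hand": 0},
    {"hand": 0},
    {"hand": 0}
  ]
}}

```text
invalid input
```

Run:
```python
from h import *
go([38,58,90],[np.pi,0,1.7196])
a=imaging.grab_frame("top")[180:300,130:270,::-1];b=imaging.grab_frame("side")[100:260,190:330,::-1]
cv2.imwrite("pics/c.png",np.hstack([cv2.resize(a,(400,400*120//140)),cv2.resize(b,(300,343))]) if 0 else np.hstack([cv2.resize(a,(400,343)),cv2.resize(b,(300,343))]))
```

```text
t 0.25 world [252.4 571.6 230.9] fence [-239.   346.4  215.9] rpy [-3.141 -0.     2.726] F [ 0.1  0.2 -0.6] open 1.00 gf 0.0
shift [-7.767 -1.908  2.52 ] turn [-6.000e-03  3.000e-03  9.609e+00]
```

View pics/c.png

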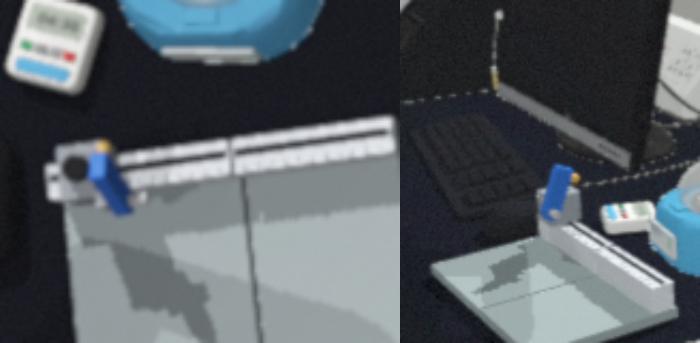

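The picture shows the scene unchanged, because both calls were refused. All seven fields may be required in each row.

Request:
{"name": "drive_tool", "arguments": {
  "plan": [
    {"x": -1, "y": -0.25, "z": 0, "ax": 0, "ay": 0, "az": 1.2, "hand": 0},
    {"x": -2, "y": -0.5, "z": 0, "ax": 0, "ay": 0, "az": 2.4, "hand": 0},
    {"x": -3, "y": -0.75, "z": 0, "ax": 0, "ay": 0, "az": 3.6, "hand": 0},
    {"x": -4, "y": -1, "z": 0, "ax": 0, "ay": 0, "az": 4.8, "hand": 0},
    {"x": -5, "y": -1.25, "z": 0, "ax": 0, "ay": 0, "az": 6, "hand": 0},
    {"x": -6, "y": -1.5, "z": 0.2, "ax": 0, "ay": 0, "az": 7.2, "hand": 0},
    {"x": -7, "y": -1.7, "z": 0.4, "ax": 0, "ay": 0, "az": 8.4, "hand": 0},
    {"x": -7.77, "y": -1.91, "z": 0.52, "ax": 0, "ay": 0, "az": 9.61, "hand": 0}
  ],
  "grip_force": 40
}}

```text
clock: 1.15
eef_pos: [569.0, 327.6, 205.4]
tcp_rot: [3.141, -0.0, 1.714]
contact_force: [-0.8, 0.6, -0.8]
opening: -0.003
grasp_force: 0.0
```

Request:
{"name": "drive_tool", "arguments": {
  "plan": [
    {"x": 0, "y": 0.24, "z": 0.5, "ax": 0, "ay": 0, "az": 0, "hand": 0},
    {"x": 0, "y": 0.24, "z": 1.4, "ax": 0, "ay": 0, "az": 0, "hand": 0},
    {"x": 0, "y": 0.24, "z": 2.06, "ax": 0, "ay": 0, "az": 0, "hand": 0},
    {"x": 0, "y": 0.24, "z": 2.06, "ax": 0, "ay": 0, "az": 0, "hand": 0}
  ]
}}

```text
clock: 1.55
eef_pos: [576.3, 328.7, 97.7]
tcp_rot: [-3.133, 0.003, 1.719]
contact_force: [-0.7, 0.1, -0.4]
opening: -0.001
grasp_force: 0.0
```

Run:
```python
from h import *
st()
a=imaging.grab_frame("top")[180:300,130:270,::-1];b=imaging.grab_frame("side")[140:260,200:320,::-1]
cv2.imwrite("pics/d.png",np.hstack([cv2.resize(a,(400,343)),cv2.resize(b,(343,343))]))
```

```text
t 1.55 world [576.3 328.7  97.7] fence [45.4 58.2 82.7] rpy [-3.133e+00  3.000e-03  1.719e+00] F [-0.7  0.1 -0.4] open -0.00 gf 0.0
```

View pics/d.png

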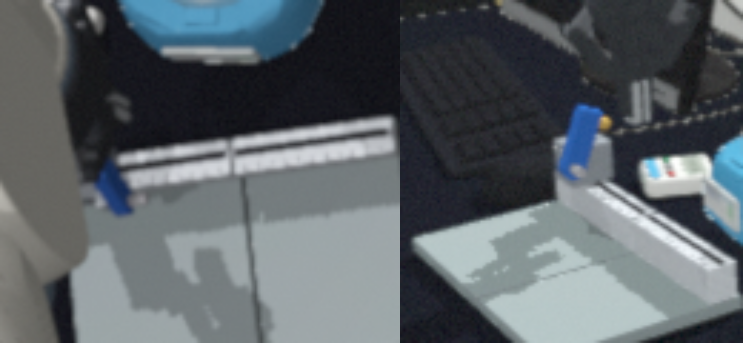

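The side view shows the finger behind the stud and clear of it. Now I'll push towards the operator.

Request:
{"name": "drive_tool", "arguments": {
  "plan": [
    {"x": 0, "y": -0.2, "z": 0, "ax": 0, "ay": 0, "az": 0, "hand": 0},
    {"x": 0, "y": -0.35, "z": 0, "ax": 0, "ay": 0, "az": 0, "hand": 0},
    {"x": 0, "y": -0.5, "z": 0, "ax": 0, "ay": 0, "az": 0, "hand": 0},
    {"x": 0, "y": -0.65, "z": 0, "ax": 0, "ay": 0, "az": 0, "hand": 0},
    {"x": 0, "y": -0.8, "z": 0, "ax": 0, "ay": 0, "az": 0, "hand": 0},
    {"x": 0, "y": -0.95, "z": 0, "ax": 0, "ay": 0, "az": 0, "hand": 0},
    {"x": 0, "y": -1.05, "z": 0, "ax": 0, "ay": 0, "az": 0, "hand": 0},
    {"x": 0, "y": -1.05, "z": 0, "ax": 0, "ay": 0, "az": 0, "hand": 0}
  ]
}}

```text
clock: 2.45
eef_pos: [534.6, 325.4, 111.1]
tcp_rot: [3.123, -0.004, 1.72]
contact_force: [9.7, -7.0, 37.5]
opening: 0.003
grasp_force: 19.2
```

Request:
{"name": "drive_tool", "arguments": {
  "plan": [
    {"x": 0, "y": 0, "z": -1, "ax": 0, "ay": 0, "az": 0, "hand": 0},
    {"x": 0, "y": 0, "z": -2, "ax": 0, "ay": 0, "az": 0, "hand": 80},
    {"x": -1, "y": 0, "z": -2, "ax": 0, "ay": 0, "az": 0, "hand": 80},
    {"x": -2, "y": 0, "z": -2, "ax": 0, "ay": 0, "az": 0, "hand": 80},
    {"x": -3, "y": 0, "z": -2, "ax": 0, "ay": 0, "az": 0, "hand": 80},
    {"x": -4, "y": 0, "z": -2, "ax": 0, "ay": 0, "az": 0, "hand": 80},
    {"x": -5, "y": 0, "z": -2, "ax": 0, "ay": 0, "az": 0, "hand": 80},
    {"x": -6, "y": 0, "z": -2, "ax": 0, "ay": 0, "az": 0, "hand": 80}
  ]
}}

```text
clock: 3.25
eef_pos: [571.5, 24.6, 204.1]
tcp_rot: [3.139, 0.0, 1.72]
contact_force: [0.5, 0.8, 0.1]
opening: 0.936
grasp_force: 0.0
```

Run:
```python
from h import *
go([521.4,-126.5,60],[np.pi,0,3.068],fence=False)
a=imaging.grab_frame("top")[200:290,140:245,::-1];b=imaging.grab_frame("side")[160:260,200:320,::-1]
cv2.imwrite("pics/e.png",np.hstack([cv2.resize(a,(400,343)),cv2.resize(b,(400,343))]))
```

```text
t 3.25 world [571.5  24.6 204.1] fence [  -4.4 -241.7  189.1] rpy [3.139 0.    1.72 ] F [0.5 0.8 0.1] open 0.94 gf 0.0
shift [-2.839 -1.447  2.879] turn [  0.016   0.015 -12.872]
```

View pics/e.png

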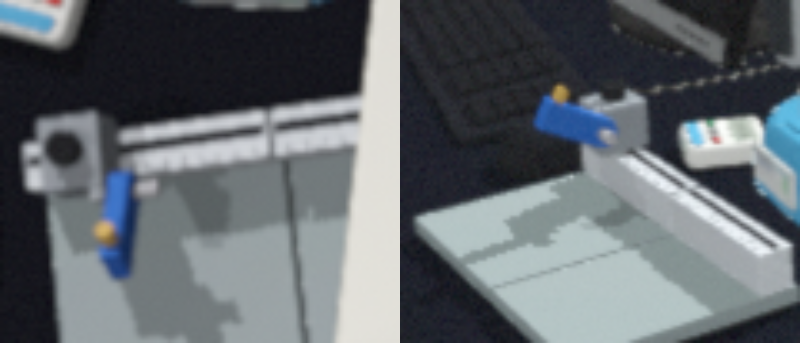

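The arm is past horizontal and falling: the top view has the tip at (115,270), and the side view shows the arm below the pin. On to the tray.

Request:
{"name": "drive_tool", "arguments": {
  "plan": [
    {"x": -0.4, "y": -0.2, "z": 0, "ax": 0, "ay": 0, "az": -1.4, "hand": 65},
    {"x": -0.8, "y": -0.4, "z": 0.2, "ax": 0, "ay": 0, "az": -2.8, "hand": 65},
    {"x": -1.2, "y": -0.6, "z": 0.4, "ax": 0, "ay": 0, "az": -4.2, "hand": 65},
    {"x": -1.6, "y": -0.8, "z": 0.7, "ax": 0, "ay": 0, "az": -5.6, "hand": 65},
    {"x": -2.0, "y": -1.0, "z": 1.1, "ax": 0, "ay": 0, "az": -7.0, "hand": 65},
    {"x": -2.4, "y": -1.2, "z": 1.5, "ax": 0, "ay": 0, "az": -8.4, "hand": 65},
    {"x": -2.7, "y": -1.4, "z": 1.8, "ax": 0, "ay": 0, "az": -9.8, "hand": 65},
    {"x": -2.84, "y": -1.45, "z": 2.2, "ax": 0, "ay": 0, "az": -11.2, "hand": 65}
  ]
}}

```text
clock: 4.15
eef_pos: [520.7, -125.3, 93.4]
tcp_rot: [-3.142, 0.002, 2.898]
contact_force: [-0.5, 0.2, -0.5]
opening: 0.763
grasp_force: 0.0
```

Run:
```python
from h import *
go([521.4,-126.5,60],[np.pi,0,3.068],fence=False)
```

```text
t 4.15 world [ 520.7 -125.3   93.4] fence [ -76.9 -382.5   78.4] rpy [-3.142e+00  2.000e-03  2.898e+00] F [-0.5  0.2 -0.5] open 0.76 gf 0.0
shift [-0.017 -0.019  0.667] turn [-1.000e-03  1.700e-02 -1.624e+00]
```

Request:
{"name": "drive_tool", "arguments": {
  "plan": [
    {"x": -0.02, "y": -0.02, "z": 0.5, "ax": 0, "ay": 0, "az": -1.62, "hand": 65},
    {"x": -0.02, "y": -0.02, "z": 1.0, "ax": 0, "ay": 0, "az": -1.62, "hand": 65},
    {"x": -0.02, "y": -0.02, "z": 1.4, "ax": 0, "ay": 0, "az": -1.62, "hand": 65},
    {"x": -0.02, "y": -0.02, "z": 1.6, "ax": 0, "ay": 0, "az": -1.62, "hand": 65},
    {"x": -0.02, "y": -0.02, "z": 1.7, "ax": 0, "ay": 0, "az": -1.62, "hand": 65},
    {"x": -0.02, "y": -0.02, "z": 1.7, "ax": 0, "ay": 0, "az": -1.62, "hand": 65}
  ]
}}

```text
clock: 4.75
eef_pos: [522.0, -125.8, 8.0]
tcp_rot: [-3.142, 0.0, 3.062]
contact_force: [0.4, -0.2, -0.4]
opening: 0.761
grasp_force: 0.0
```

Request:
{"name": "drive_tool", "arguments": {
  "plan": [
    {"x": 0, "y": 0, "z": 0, "ax": 0, "ay": 0, "az": 0, "hand": 40},
    {"x": 0, "y": 0, "z": 0, "ax": 0, "ay": 0, "az": 0, "hand": 40},
    {"x": 0, "y": 0, "z": 0, "ax": 0, "ay": 0, "az": 0, "hand": 35},
    {"x": 0, "y": 0, "z": 0, "ax": 0, "ay": 0, "az": 0, "hand": 35},
    {"x": 0, "y": 0, "z": 0, "ax": 0, "ay": 0, "az": 0, "hand": 35}
  ],
  "grip_force": 40
}}

```text
clock: 5.25
eef_pos: [522.7, -126.3, 8.8]
tcp_rot: [-3.141, 0.002, 3.062]
contact_force: [-0.6, 1.2, 8.1]
opening: 0.511
grasp_force: 41.0
```

Request:
{"name": "drive_tool", "arguments": {
  "plan": [
    {"x": 0, "y": 0, "z": -0.3, "ax": 0, "ay": 0, "az": 0, "hand": 35},
    {"x": 0, "y": 0, "z": -0.9, "ax": 0, "ay": 0, "az": 0, "hand": 35},
    {"x": 0, "y": 0, "z": -1.6, "ax": 0, "ay": 0, "az": 0, "hand": 35},
    {"x": 0, "y": 0, "z": -1.8, "ax": 0, "ay": 0, "az": 0, "hand": 35}
  ],
  "grip_force": 50
}}

```text
clock: 5.65
eef_pos: [523.9, -126.7, 101.8]
tcp_rot: [-3.141, 0.005, 3.062]
contact_force: [0.1, -0.1, -1.7]
opening: 0.508
grasp_force: 52.3
```

Run:
```python
from h import *
go([-52,-7,85],[np.pi,0,1.7196])
```

```text
t 5.65 world [ 523.9 -126.7  101.8] fence [ -74.  -384.3   86.8] rpy [-3.141  0.005  3.062] F [ 0.1 -0.1 -1.7] open 0.51 gf 52.3
shift [1.282 7.45  0.022] turn [ 0.027  0.049 12.818]
```

Weight −1.7 N, so the offcut is held. Carry it across.

Request:
{"name": "drive_tool", "arguments": {
  "plan": [
    {"x": 0.1, "y": 0.7, "z": 0, "ax": 0, "ay": 0, "az": 1.2, "hand": 35},
    {"x": 0.3, "y": 1.6, "z": 0, "ax": 0, "ay": 0, "az": 2.5, "hand": 35},
    {"x": 0.45, "y": 2.5, "z": 0, "ax": 0, "ay": 0, "az": 3.8, "hand": 35},
    {"x": 0.6, "y": 3.4, "z": 0, "ax": 0, "ay": 0, "az": 5.1, "hand": 35},
    {"x": 0.75, "y": 4.3, "z": 0, "ax": 0, "ay": 0, "az": 6.4, "hand": 35},
    {"x": 0.9, "y": 5.2, "z": 0, "ax": 0, "ay": 0, "az": 7.7, "hand": 35},
    {"x": 1.1, "y": 6.1, "z": 0, "ax": 0, "ay": 0, "az": 9.0, "hand": 35},
    {"x": 1.2, "y": 6.8, "z": 0, "ax": 0, "ay": 0, "az": 10.3, "hand": 35}
  ]
}}

```text
clock: 6.45
eef_pos: [488.3, 218.6, 97.8]
tcp_rot: [-3.141, -0.0, 1.982]
contact_force: [1.1, 0.0, -1.6]
opening: 0.507
grasp_force: 52.3
```

Run:
```python
from h import *
go([-52,-7,50],[np.pi,0,1.7196])
```

```text
t 6.45 world [488.3 218.6  97.8] fence [-58.  -37.5  82.8] rpy [-3.141 -0.     1.982] F [ 1.1  0.  -1.6] open 0.51 gf 52.3
shift [0.558 0.275 0.656] turn [-2.000e-03  0.000e+00  2.505e+00]
```

Request:
{"name": "drive_tool", "arguments": {
  "plan": [
    {"x": 0.3, "y": 0.14, "z": 0.3, "ax": 0, "ay": 0, "az": 1.25, "hand": 35},
    {"x": 0.56, "y": 0.27, "z": 0.65, "ax": 0, "ay": 0, "az": 2.5, "hand": 35},
    {"x": 0.56, "y": 0.27, "z": 0.65, "ax": 0, "ay": 0, "az": 2.5, "hand": 35},
    {"x": 0.56, "y": 0.27, "z": 0.65, "ax": 0, "ay": 0, "az": 2.5, "hand": 35}
  ]
}}

```text
clock: 6.85
eef_pos: [489.7, 247.5, 65.0]
tcp_rot: [-3.14, 0.001, 1.729]
contact_force: [-0.4, -0.4, -1.3]
opening: 0.504
grasp_force: 52.3
```

Run:
```python
from h import *
go([-52,-7,6.5],[np.pi,0,1.7196])
a=imaging.grab_frame("top")[200:320,140:280,::-1];b=imaging.grab_frame("side")[160:280,200:340,::-1]
cv2.imwrite("pics/f.png",np.hstack([cv2.resize(a,(400,343)),cv2.resize(b,(400,343))]))
```

```text
t 6.85 world [489.7 247.5  65. ] fence [-52.3  -9.2  50. ] rpy [-3.140e+00  1.000e-03  1.729e+00] F [-0.4 -0.4 -1.3] open 0.50 gf 52.3
shift [0.044 0.008 0.87 ] turn [-0.012  0.006  0.092]
```

View pics/f.png

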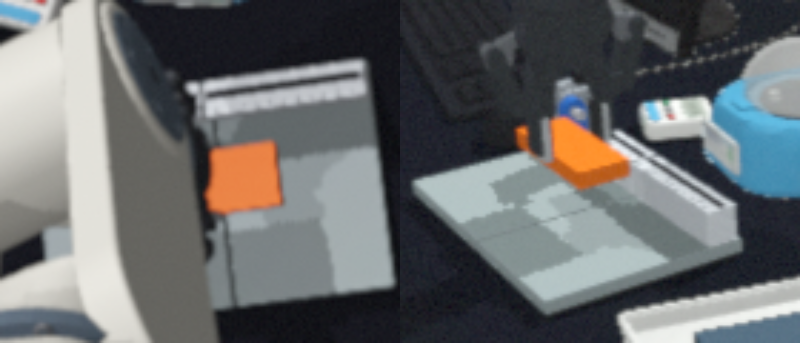

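The offcut is held level and parallel to the fence. The stop now appears to be hanging, seen end-on at about (573,108). Lowering.

Request:
{"name": "drive_tool", "arguments": {
  "plan": [
    {"x": 0, "y": 0, "z": 0.4, "ax": 0, "ay": 0, "az": 0.09, "hand": 35},
    {"x": 0, "y": 0, "z": 0.7, "ax": 0, "ay": 0, "az": 0.09, "hand": 35},
    {"x": 0, "y": 0, "z": 0.82, "ax": 0, "ay": 0, "az": 0.09, "hand": 35},
    {"x": 0, "y": 0, "z": 0.87, "ax": 0, "ay": 0, "az": 0.09, "hand": 35},
    {"x": 0, "y": 0, "z": 0.88, "ax": 0, "ay": 0, "az": 0.09, "hand": 35}
  ]
}}

```text
clock: 7.45
eef_pos: [490.3, 247.6, 21.2]
tcp_rot: [-3.141, 0.0, 1.716]
contact_force: [0.1, -0.7, -1.7]
opening: 0.507
grasp_force: 52.3
```

Request:
{"name": "drive_tool", "arguments": {
  "plan": [
    {"x": 0, "y": 0, "z": 0.02, "ax": 0, "ay": 0, "az": 0, "hand": 35},
    {"x": 0, "y": 0, "z": 0.04, "ax": 0, "ay": 0, "az": 0, "hand": 35},
    {"x": 0, "y": 0, "z": 0.04, "ax": 0, "ay": 0, "az": 0, "hand": 35}
  ]
}}

```text
clock: 7.75
eef_pos: [490.6, 247.9, 20.8]
tcp_rot: [3.141, -0.0, 1.716]
contact_force: [-3.5, -2.9, 15.1]
opening: 0.51
grasp_force: 54.0
```

Request:
{"name": "drive_tool", "arguments": {
  "plan": [
    {"x": 0, "y": 0, "z": 0, "ax": 0, "ay": 0, "az": 0, "hand": 58},
    {"x": 0, "y": 0, "z": 0, "ax": 0, "ay": 0, "az": 0, "hand": 58},
    {"x": 0, "y": 0, "z": -0.3, "ax": 0, "ay": 0, "az": 0, "hand": 58},
    {"x": 0, "y": 0, "z": -0.9, "ax": 0, "ay": 0, "az": 0, "hand": 58},
    {"x": 0, "y": 0, "z": -1.4, "ax": 0, "ay": 0, "az": 0, "hand": 30},
    {"x": 0, "y": -0.8, "z": -1.4, "ax": 0, "ay": 0, "az": 0, "hand": 0},
    {"x": 0, "y": -1.2, "z": -1.4, "ax": 0, "ay": 0, "az": 0, "hand": 0},
    {"x": 0, "y": -1.2, "z": -1.4, "ax": 0, "ay": 0, "az": 0, "hand": 0}
  ]
}}

```text
clock: 8.55
eef_pos: [428.3, 238.4, 90.0]
tcp_rot: [-3.14, 0.0, 1.717]
contact_force: [1.1, -0.1, -0.4]
opening: 0.007
grasp_force: 0.0
```

Run:
```python
from h import *
go([-105,-6,8],[np.pi,0,1.7196])
a=imaging.grab_frame("top")[200:320,140:280,::-1];b=imaging.grab_frame("side")[160:280,200:340,::-1]
cv2.imwrite("pics/g.png",np.hstack([cv2.resize(a,(400,343)),cv2.resize(b,(400,343))]))
```

```text
t 8.55 world [428.3 238.4  90. ] fence [-114.4   -9.1   75. ] rpy [-3.14   0.     1.717] F [ 1.1 -0.1 -0.4] open 0.01 gf 0.0
shift [0.063 0.189 1.34 ] turn [-0.014  0.004 -0.028]
```

View pics/g.png

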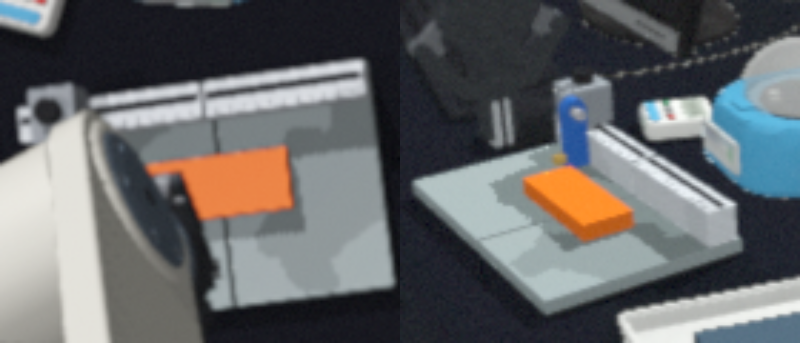

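The stop is down, and the offcut lies flat and nearly parallel, just in front of it. Next I push it to the fence with shut fingers.

Request:
{"name": "drive_tool", "arguments": {
  "plan": [
    {"x": 0, "y": 0.1, "z": 0.7, "ax": 0, "ay": 0, "az": 0, "hand": 0},
    {"x": 0, "y": 0.1, "z": 1.34, "ax": 0, "ay": 0, "az": 0, "hand": 0},
    {"x": 0, "y": 0.3, "z": 1.34, "ax": 0, "ay": 0, "az": 0, "hand": 0},
    {"x": 0, "y": 0.45, "z": 1.34, "ax": 0, "ay": 0, "az": 0, "hand": 0},
    {"x": 0, "y": 0.6, "z": 1.34, "ax": 0, "ay": 0, "az": 0, "hand": 0},
    {"x": 0, "y": 0.75, "z": 1.34, "ax": 0, "ay": 0, "az": 0, "hand": 0},
    {"x": 0, "y": 0.85, "z": 1.34, "ax": 0, "ay": 0, "az": 0, "hand": 0},
    {"x": 0, "y": 0.95, "z": 1.34, "ax": 0, "ay": 0, "az": 0, "hand": 0}
  ]
}}

```text
clock: 9.45
eef_pos: [478.6, 246.3, 23.5]
tcp_rot: [3.141, -0.0, 1.716]
contact_force: [-4.7, -1.3, 9.6]
opening: 0.001
grasp_force: 5.9
```

Request:
{"name": "drive_tool", "arguments": {
  "plan": [
    {"x": 0, "y": 0.02, "z": 0, "ax": 0, "ay": 0, "az": 0, "hand": 0},
    {"x": 0, "y": 0.04, "z": 0, "ax": 0, "ay": 0, "az": 0, "hand": 0},
    {"x": 0, "y": 0.06, "z": 0, "ax": 0, "ay": 0, "az": 0, "hand": 0},
    {"x": 0, "y": 0.06, "z": 0, "ax": 0, "ay": 0, "az": 0, "hand": 0}
  ]
}}

```text
clock: 9.85
eef_pos: [481.4, 246.7, 23.4]
tcp_rot: [3.141, -0.0, 1.716]
contact_force: [-2.0, -0.6, 8.4]
opening: -0.004
grasp_force: 5.0
```

Run:
```python
from h import *
st(); P=orange(30.); print(F.inv().apply(P-O).round(1))
```

```text
t 9.85 world [481.4 246.7  23.4] fence [-60.6  -8.7   8.4] rpy [ 3.141 -0.     1.716] F [-2.  -0.6  8.4] open -0.00 gf 5.0
[[ -8.2 -10.8  15. ]
 [ -8.8 -63.2  15. ]
 [-53.4 -63.8  15. ]
 [-52.9 -11.6  15. ]]
```

Request:
{"name": "drive_tool", "arguments": {
  "plan": [
    {"x": 0, "y": 0.04, "z": 0, "ax": 0, "ay": 0, "az": 0, "hand": 0},
    {"x": 0, "y": 0.08, "z": 0, "ax": 0, "ay": 0, "az": 0, "hand": 0},
    {"x": 0, "y": 0.12, "z": 0, "ax": 0, "ay": 0, "az": 0, "hand": 0},
    {"x": 0, "y": 0.12, "z": 0, "ax": 0, "ay": 0, "az": 0, "hand": 0}
  ]
}}

```text
clock: 10.3
eef_pos: [487.6, 247.7, 23.5]
tcp_rot: [3.14, -0.001, 1.716]
contact_force: [-0.4, -0.1, 8.0]
opening: 0.0
grasp_force: 4.3
```

Request:
{"name": "drive_tool", "arguments": {
  "plan": [
    {"x": 0, "y": 0.02, "z": 0, "ax": 0, "ay": 0, "az": 0, "hand": 0},
    {"x": 0, "y": 0.04, "z": 0, "ax": 0, "ay": 0, "az": 0, "hand": 0},
    {"x": 0, "y": 0.04, "z": 0, "ax": 0, "ay": 0, "az": 0, "hand": 0}
  ]
}}

```text
clock: 10.6
eef_pos: [489.4, 247.9, 23.5]
tcp_rot: [3.141, -0.0, 1.716]
contact_force: [-2.5, -0.1, 7.9]
opening: -0.005
grasp_force: 4.7
```

Run:
```python
from h import *
st(); P=orange(30.); print(F.inv().apply(P-O).round(1))
```

```text
t 10.60 world [489.4 247.9  23.5] fence [-52.6  -8.7   8.5] rpy [ 3.141 -0.     1.716] F [-2.5 -0.1  7.9] open -0.01 gf 4.7
[[ -0.3 -11.4  15. ]
 [ -0.9 -63.4  15. ]
 [-45.5 -64.   15. ]
 [-45.  -12.3  15. ]]
```

Request:
{"name": "drive_tool", "arguments": {
  "plan": [
    {"x": 0, "y": 0.02, "z": 0, "ax": 0, "ay": 0, "az": 0, "hand": 0},
    {"x": 0, "y": 0.04, "z": 0, "ax": 0, "ay": 0, "az": 0, "hand": 0},
    {"x": 0, "y": 0.05, "z": 0, "ax": 0, "ay": 0, "az": 0, "hand": 0},
    {"x": 0, "y": 0.05, "z": 0, "ax": 0, "ay": 0, "az": 0, "hand": 0}
  ]
}}

```text
clock: 11.05
eef_pos: [490.0, 247.9, 23.4]
tcp_rot: [-3.139, 0.0, 1.716]
contact_force: [-9.3, -0.5, 15.0]
opening: -0.0
grasp_force: 9.2
```

Seated against the fence (9 N). Now to the −y end, to push it to the stop.

Request:
{"name": "drive_tool", "arguments": {
  "plan": [
    {"x": 0, "y": -0.4, "z": 0, "ax": 0, "ay": 0, "az": 0, "hand": 0},
    {"x": 0, "y": -0.4, "z": -0.8, "ax": 0, "ay": 0, "az": 0, "hand": 0},
    {"x": -0.9, "y": 0, "z": -0.8, "ax": 0, "ay": 0, "az": 0, "hand": 0},
    {"x": -1.75, "y": 0.58, "z": -0.8, "ax": 0, "ay": 0, "az": 0, "hand": 0},
    {"x": -1.75, "y": 0.58, "z": -0.8, "ax": 0, "ay": 0, "az": 0, "hand": 0},
    {"x": -1.75, "y": 0.58, "z": -0.4, "ax": 0, "ay": 0, "az": 0, "hand": 0},
    {"x": -1.75, "y": 0.58, "z": 0, "ax": 0, "ay": 0, "az": 0, "hand": 0},
    {"x": -1.75, "y": 0.58, "z": 0, "ax": 0, "ay": 0, "az": 0, "hand": 0}
  ]
}}

```text
clock: 11.85
eef_pos: [531.2, 165.1, 20.7]
tcp_rot: [-3.138, 0.0, 1.716]
contact_force: [-0.5, -0.3, -0.4]
opening: 0.001
grasp_force: 0.0
```

Run:
```python
from h import *
go([-23,-66,8]); P=orange(30.); print(F.inv().apply(P-O).round(1))
```

```text
t 11.85 world [531.2 165.1  20.7] fence [-23.5 -96.8   5.7] rpy [-3.138  0.     1.716] F [-0.5 -0.3 -0.4] open 0.00 gf 0.0
shift [ 0.617  0.008 -0.047] turn [0. 0. 0.]
[[-32.4  20.   15. ]
 [-26.1 -23.7  15. ]
 [-29.6 -24.3  15. ]
 [-35.9  19.4  15. ]]
```

Request:
{"name": "drive_tool", "arguments": {
  "plan": [
    {"x": 0.2, "y": 0, "z": 0, "ax": 0, "ay": 0, "az": 0, "hand": 0},
    {"x": 0.35, "y": 0, "z": 0, "ax": 0, "ay": 0, "az": 0, "hand": 0},
    {"x": 0.45, "y": 0, "z": 0, "ax": 0, "ay": 0, "az": 0, "hand": 0},
    {"x": 0.53, "y": 0, "z": 0, "ax": 0, "ay": 0, "az": 0, "hand": 0},
    {"x": 0.6, "y": 0, "z": 0, "ax": 0, "ay": 0, "az": 0, "hand": 0},
    {"x": 0.63, "y": 0, "z": 0, "ax": 0, "ay": 0, "az": 0, "hand": 0},
    {"x": 0.63, "y": 0, "z": 0, "ax": 0, "ay": 0, "az": 0, "hand": 0}
  ]
}}

```text
clock: 12.6
eef_pos: [528.0, 197.0, 22.2]
tcp_rot: [3.142, -0.0, 1.716]
contact_force: [-0.2, -0.5, -0.0]
opening: 0.001
grasp_force: 0.0
```

Request:
{"name": "drive_tool", "arguments": {
  "plan": [
    {"x": 0.03, "y": 0, "z": 0, "ax": 0, "ay": 0, "az": 0, "hand": 0},
    {"x": 0.05, "y": 0, "z": 0, "ax": 0, "ay": 0, "az": 0, "hand": 0},
    {"x": 0.05, "y": 0, "z": 0, "ax": 0, "ay": 0, "az": 0, "hand": 0}
  ]
}}

```text
clock: 12.9
eef_pos: [527.6, 199.2, 22.1]
tcp_rot: [-3.141, -0.0, 1.716]
contact_force: [-0.1, -0.4, -0.2]
opening: -0.0
grasp_force: 0.0
```

```bash
cat >> h.py <<'E'
def ends():
    f=imaging.grab_frame("top").astype(int)
    m=(f[...,0]>170)&(f[...,1]>50)&(f[...,1]<160)&(f[...,2]<100); m[:,:140]=0;m[:,280:]=0;m[:200]=0;m[320:]=0
    v,u=np.nonzero(m); p=F.inv().apply(ray("top",np.c_[u,v],30.)-O); print(len(p),"x",p[:,0].min().round(1),p[:,0].max().round(1),"y",p[:,1].min().round(1),p[:,1].max().round(1))
E
python3 - <<'E'
from h import *
st(); ends()
a=imaging.grab_frame("top")[200:320,140:280,::-1];b=imaging.grab_frame("side")[160:280,200:340,::-1]
cv2.imwrite("pics/h.png",np.hstack([cv2.resize(a,(400,343)),cv2.resize(b,(400,343))]))
E
```

```text
t 12.90 world [527.6 199.2  22.1] fence [-21.9 -62.6   7.1] rpy [-3.141 -0.     1.716] F [-0.1 -0.4 -0.2] open -0.00 gf 0.0
10 x -31.7 107.7 y 27.6 111.0
```

```bash
cat >> h.py <<'E'
def side(yc0=-51.5):
    f=imaging.grab_frame("side").astype(int)
    m=(f[...,0]>130)&(f[...,0]>1.5*f[...,1])&(f[...,1]>1.3*f[...,2]); m[:150]=0;m[280:]=0;m[:,:200]=0;m[:,320:]=0
    v,u=np.nonzero(m); print("seen u",u.min(),u.max(),"v",v.min(),v.max(),len(u))
    for e in(yc0-10,yc0-5,yc0,yc0+5):
        c=[(x,y,z) for x in(-45,0) for y in(e,e+110) for z in(0,15)]
        p=proj("side",F.apply(c)+O); print(" end y",e,"u",p[:,0].min().round(1),p[:,0].max().round(1),"v",p[:,1].min().round(1),p[:,1].max().round(1))
E
python3 -c "
from h import *
side()"
```

```text
seen u 252 280 v 215 238 396
 end y -61.5 u 252.4 291.9 v 214.2 240.7
 end y -56.5 u 251.5 290.8 v 213.6 239.9
 end y -51.5 u 250.6 289.7 v 213.0 239.1
 end y -46.5 u 249.7 288.6 v 212.3 238.3
```

View pics/h.png

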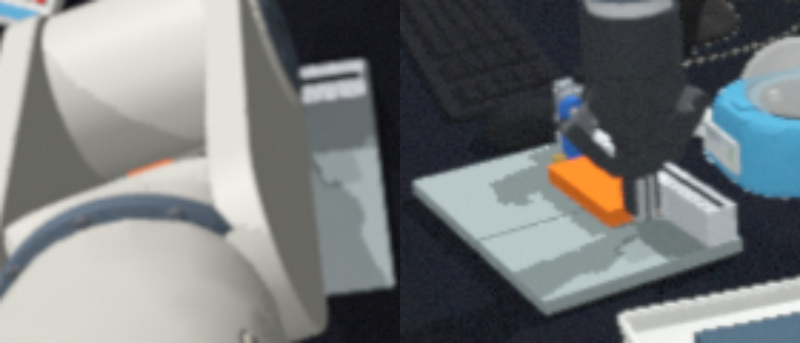

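The side view shows the offcut along the fence with the fingers at its end and the stop ahead of it. There is no resistance yet, so I'll keep pushing.

Request:
{"name": "drive_tool", "arguments": {
  "plan": [
    {"x": 0.03, "y": 0, "z": 0, "ax": 0, "ay": 0, "az": 0, "hand": 0},
    {"x": 0.05, "y": 0, "z": 0, "ax": 0, "ay": 0, "az": 0, "hand": 0},
    {"x": 0.05, "y": 0, "z": 0, "ax": 0, "ay": 0, "az": 0, "hand": 0}
  ]
}}

```text
clock: 13.4
eef_pos: [527.3, 201.9, 22.1]
tcp_rot: [3.142, -0.0, 1.716]
contact_force: [0.6, 0.1, -0.7]
opening: -0.003
grasp_force: 0.0
```

Request:
{"name": "drive_tool", "arguments": {
  "plan": [
    {"x": 0.03, "y": 0, "z": 0, "ax": 0, "ay": 0, "az": 0, "hand": 0},
    {"x": 0.04, "y": 0, "z": 0, "ax": 0, "ay": 0, "az": 0, "hand": 0},
    {"x": 0.04, "y": 0, "z": 0, "ax": 0, "ay": 0, "az": 0, "hand": 0}
  ]
}}

```text
clock: 13.7
eef_pos: [527.0, 203.7, 22.1]
tcp_rot: [-3.142, 0.0, 1.716]
contact_force: [0.4, -0.5, -1.0]
opening: 0.001
grasp_force: 0.3
```

Request:
{"name": "drive_tool", "arguments": {
  "plan": [
    {"x": 0.03, "y": 0, "z": 0, "ax": 0, "ay": 0, "az": 0, "hand": 0},
    {"x": 0.05, "y": 0, "z": 0, "ax": 0, "ay": 0, "az": 0, "hand": 0},
    {"x": 0.05, "y": 0, "z": 0, "ax": 0, "ay": 0, "az": 0, "hand": 0}
  ]
}}

```text
clock: 14.0
eef_pos: [526.5, 204.3, 22.1]
tcp_rot: [-3.141, 0.003, 1.717]
contact_force: [1.6, -12.8, 2.9]
opening: 0.002
grasp_force: 6.8
```

```bash
python3 -c "
from h import *
st();side()"
```

```text
t 14.00 world [526.5 204.3  22.1] fence [-22.3 -57.4   7.1] rpy [-3.141e+00  3.000e-03  1.717e+00] F [  1.6 -12.8   2.9] open 0.00 gf 6.8
seen u 251 279 v 214 238 393
 end y -61.5 u 252.4 291.9 v 214.2 240.7
 end y -56.5 u 251.5 290.8 v 213.6 239.9
 end y -51.5 u 250.6 289.7 v 213.0 239.1
 end y -46.5 u 249.7 288.6 v 212.3 238.3
```

Against the stop (13 N). Back off, lift, tilt 45° about the fence direction, and come to the near edge.

Request:
{"name": "drive_tool", "arguments": {
  "plan": [
    {"x": -0.3, "y": 0, "z": 0, "ax": 0, "ay": 0, "az": 0, "hand": 0},
    {"x": -0.4, "y": 0, "z": -0.8, "ax": 0, "ay": 0, "az": 0, "hand": 0},
    {"x": -0.2, "y": -0.6, "z": -1.6, "ax": -1.2, "ay": 0, "az": 0, "hand": 0},
    {"x": 0.3, "y": -1.4, "z": -1.6, "ax": -2.4, "ay": 0, "az": 0, "hand": 0},
    {"x": 0.8, "y": -1.6, "z": -1.6, "ax": -3.6, "ay": 0, "az": 0, "hand": 0},
    {"x": 1.2, "y": -1.6, "z": -1.6, "ax": -4.8, "ay": 0, "az": 0, "hand": 0},
    {"x": 1.25, "y": -1.6, "z": -1.6, "ax": -6.1, "ay": 0, "az": 0, "hand": 0},
    {"x": 1.25, "y": -1.6, "z": -1.6, "ax": -7.5, "ay": 0, "az": 0, "hand": 0}
  ]
}}

```text
clock: 14.85
eef_pos: [444.9, 235.2, 102.5]
tcp_rot: [2.668, 0.047, 1.688]
contact_force: [0.3, 0.7, -0.2]
opening: 0.0
grasp_force: 0.0
```

```bash
python3 -c "
from h import *
go([-66,5,36]); side(); ends(); p,R=st(); print(F.inv().apply(R.as_matrix().T).round(2))"
```

```text
t 14.85 world [444.9 235.2 102.5] fence [-98.4 -14.7  87.5] rpy [2.668 0.047 1.688] F [ 0.3  0.7 -0.2] open 0.00 gf 0.0
shift [0.462 0.105 1.189] turn [0. 0. 0.]
seen u 251 288 v 214 238 547
 end y -61.5 u 252.4 291.9 v 214.2 240.7
 end y -56.5 u 251.5 290.8 v 213.6 239.9
 end y -51.5 u 250.6 289.7 v 213.0 239.1
 end y -46.5 u 249.7 288.6 v 212.3 238.3
1094 x -46.1 107.7 y -50.2 111.0
t 14.95 world [444.1 235.1 102. ] fence [-99.2 -14.7  87. ] rpy [2.67  0.048 1.69 ] F [-0.4  0.5 -1. ] open 0.00 gf 0.0
[[ 0.03  1.   -0.05]
 [ 0.89 -0.    0.45]
 [ 0.45 -0.06 -0.89]]
```

```bash
cat >> h.py <<'E'
def slant(deg): 
    s,c=np.sin(np.radians(deg)),np.cos(np.radians(deg))
    M=np.array([[0,1,0],[c,0,s],[s,0,-c]]).T
    return (F*Ro.from_matrix(M)).as_euler('xyz')
E
python3 -c "
from h import *
go([-70,5,40],slant(45))"
```

```text
t 14.95 world [444.1 235.1 102. ] fence [-99.2 -14.7  87. ] rpy [2.67  0.048 1.69 ] F [-0.4  0.5 -1. ] open 0.00 gf 0.0
shift [0.457 0.092 1.078] turn [-3.002  0.543  0.042]
```

Request:
{"name": "drive_tool", "arguments": {
  "plan": [
    {"x": 0.2, "y": 0, "z": 0, "ax": -1, "ay": 0.2, "az": 0, "hand": 0},
    {"x": 0.4, "y": 0, "z": 0.2, "ax": -2, "ay": 0.4, "az": 0, "hand": 0},
    {"x": 0.46, "y": 0.05, "z": 0.5, "ax": -3, "ay": 0.54, "az": 0.04, "hand": 0},
    {"x": 0.46, "y": 0.09, "z": 0.9, "ax": -3, "ay": 0.54, "az": 0.04, "hand": 0},
    {"x": 0.46, "y": 0.09, "z": 1.08, "ax": -3, "ay": 0.54, "az": 0.04, "hand": 0},
    {"x": 0.46, "y": 0.09, "z": 1.08, "ax": -3, "ay": 0.54, "az": 0.04, "hand": 0}
  ]
}}

```text
clock: 15.55
eef_pos: [462.5, 287.2, 177.3]
tcp_rot: [2.443, 0.019, 1.701]
contact_force: [-1.0, -0.6, -0.1]
opening: 0.002
grasp_force: 0.0
```

```bash
python3 -c "
from h import *
go([-46,5,16],slant(45)); side()"
```

```text
t 15.55 world [462.5 287.2 177.3] fence [-73.3  34.1 162.3] rpy [2.443 0.019 1.701] F [-1.  -0.6 -0.1] open 0.00 gf 0.0
shift [-0.517 -1.462  2.606] turn [-0.83   0.251 -0.008]
seen u 251 288 v 214 238 549
 end y -61.5 u 252.4 291.9 v 214.2 240.7
 end y -56.5 u 251.5 290.8 v 213.6 239.9
 end y -51.5 u 250.6 289.7 v 213.0 239.1
 end y -46.5 u 249.7 288.6 v 212.3 238.3
```

Request:
{"name": "drive_tool", "arguments": {
  "plan": [
    {"x": 0, "y": 0, "z": 0, "ax": 0, "ay": 0, "az": 0, "hand": 0},
    {"x": 0, "y": 0, "z": 0, "ax": 0, "ay": 0, "az": 0, "hand": 0}
  ]
}}

```text
clock: 15.8
eef_pos: [461.9, 286.7, 175.9]
tcp_rot: [2.445, 0.019, 1.7]
contact_force: [-0.5, -0.1, -0.1]
opening: 0.001
grasp_force: 0.0
```

```bash
python3 -c "
from h import *
go([-75,5,80],slant(40)); print(monitor.sense()['qpos'].round(3),monitor.sense()['qvel'].round(3))"
```

```text
t 15.80 world [461.9 286.7 175.9] fence [-74.   33.6 160.9] rpy [2.445 0.019 1.7  ] F [-0.5 -0.1 -0.1] open 0.00 gf 0.0
shift [-0.541 -1.052  1.243] turn [-0.013  0.261 -0.022]
[ 0.821  0.153  2.293 -1.294  0.453  1.822] [ 0.004  0.004  0.    -0.004  0.     0.005]
```

The wrist is at the limit of joint 4 (q4 = −1.29, q5 small), so 45° isn't reachable from here. I'll use about 30° instead.

```bash
python3 -c "
from h import *
go([-75,5,70],slant(30))"
```

```text
t 15.80 world [461.9 286.7 175.9] fence [-74.   33.6 160.9] rpy [2.445 0.019 1.7  ] F [-0.5 -0.1 -0.1] open 0.00 gf 0.0
shift [-0.538 -1.18   1.396] turn [ 1.653  0.258 -0.045]
```

Request:
{"name": "drive_tool", "arguments": {
  "plan": [
    {"x": 0, "y": 0, "z": 0, "ax": 1.0, "ay": 0.1, "az": 0, "hand": 0},
    {"x": 0, "y": 0, "z": 0, "ax": 1.65, "ay": 0.26, "az": -0.04, "hand": 0},
    {"x": -0.2, "y": -0.4, "z": 0.5, "ax": 1.65, "ay": 0.26, "az": -0.04, "hand": 0},
    {"x": -0.4, "y": -0.8, "z": 1.0, "ax": 1.65, "ay": 0.26, "az": -0.04, "hand": 0},
    {"x": -0.54, "y": -1.18, "z": 1.4, "ax": 1.65, "ay": 0.26, "az": -0.04, "hand": 0},
    {"x": -0.54, "y": -1.18, "z": 1.4, "ax": 1.65, "ay": 0.26, "az": -0.04, "hand": 0},
    {"x": -0.54, "y": -1.18, "z": 1.4, "ax": 1.65, "ay": 0.26, "az": -0.04, "hand": 0}
  ]
}}

```text
clock: 16.5
eef_pos: [464.6, 257.5, 83.5]
tcp_rot: [2.62, 0.001, 1.719]
contact_force: [-0.4, 0.3, 0.2]
opening: -0.003
grasp_force: 0.0
```

```bash
python3 -c "
from h import *
go([-60,5,42],slant(30)); print(monitor.sense()['qpos'].round(3),monitor.sense()['qvel'].round(3))"
```

```text
t 16.50 world [464.6 257.5  83.5] fence [-75.6   4.4  68.5] rpy [2.620e+00 1.000e-03 1.719e+00] F [-0.4  0.3  0.2] open -0.00 gf 0.0
shift [0.012 0.007 0.615] turn [-0.019  0.008  0.003]
[ 0.662  0.31   2.294 -1.286  0.259  1.731] [ 0.011 -0.031 -0.023  0.072  0.011 -0.067]
```

Near the same limit again. It works better to tilt the tool the other way, with its tip towards the operator, so that the finger flank bears on the near top edge. At 40° that gives normals of 0.77 back and 0.64 down. First I check the clearance to the hotplate behind, and work out the moves.

```bash
cat >> h.py <<'E'
def inward(deg):
    s,c=np.sin(np.radians(deg)),np.cos(np.radians(deg))
    M=np.array([[-c,0,s],[0,1,0],[-s,0,-c]]).T
    return (F*Ro.from_matrix(M)).as_euler('xyz')
E
python3 -c "
from h import *
print('front foot',ray('top',[(205,200),(190,198)],0.).round(), 'side front foot',ray('side',[(345,226)],0.).round())
X=ray('top',[(205,200)],0.)[0]
for z in(0,50,80,100,130):print(z,proj('side',[X[0]+10,X[1],z]).round(),proj('side',[X[0]+60,X[1],z]).round(),proj('top',[X[0]+60,X[1],z]).round())
go([-75,5,190],[np.pi,0,1.72]); go([-75,5,190],inward(0))
"
```

```text
front foot [[637. 284.   0.]
 [641. 319.   0.]] side front foot [[696. 222.   0.]]
0 [[316. 221.]] [[334. 217.]] [[206. 174.]]
50 [[316. 202.]] [[334. 199.]] [[200. 168.]]
80 [[315. 191.]] [[334. 187.]] [[197. 164.]]
100 [[315. 183.]] [[334. 180.]] [[194. 162.]]
130 [[315. 171.]] [[333. 168.]] [[190. 157.]]
t 16.50 world [464.6 257.5  83.5] fence [-75.6   4.4  68.5] rpy [2.620e+00 1.000e-03 1.719e+00] F [-0.4  0.3  0.2] open -0.00 gf 0.0
shift [ 0.009  1.222 -2.101] turn [ 4.981e+00  1.000e-02 -4.000e-03]
t 16.50 world [464.6 257.5  83.5] fence [-75.6   4.4  68.5] rpy [2.620e+00 1.000e-03 1.719e+00] F [-0.4  0.3  0.2] open -0.00 gf 0.0
shift [ 0.009  1.222 -2.101] turn [  3.897   3.911 -14.628]
```

Request:
{"name": "drive_tool", "arguments": {
  "plan": [
    {"x": 0, "y": 0.1, "z": -0.6, "ax": 0.8, "ay": 0, "az": 0, "hand": 0},
    {"x": 0, "y": 0.4, "z": -1.2, "ax": 2.0, "ay": 0, "az": 0, "hand": 0},
    {"x": 0, "y": 0.8, "z": -1.7, "ax": 3.2, "ay": 0, "az": 0, "hand": 0},
    {"x": 0, "y": 1.22, "z": -2.1, "ax": 4.4, "ay": 0, "az": 0, "hand": 0},
    {"x": 0, "y": 1.22, "z": -2.1, "ax": 4.98, "ay": 0, "az": 0, "hand": 0},
    {"x": 0, "y": 1.22, "z": -2.1, "ax": 4.98, "ay": 0, "az": 0, "hand": 0},
    {"x": 0, "y": 1.22, "z": -2.1, "ax": 4.98, "ay": 0, "az": 0, "hand": 0}
  ]
}}

```text
clock: 17.2
eef_pos: [467.2, 262.4, 212.0]
tcp_rot: [3.136, -0.01, 1.724]
contact_force: [0.1, -1.3, 0.2]
opening: -0.001
grasp_force: 0.0
```

```bash
python3 -c "
from h import *
go([-75,0,190],inward(0)); print(monitor.sense()['qpos'].round(3))"
```

```text
t 17.20 world [467.2 262.4 212. ] fence [-72.3   8.9 197. ] rpy [ 3.136 -0.01   1.724] F [ 0.1 -1.3  0.2] open -0.00 gf 0.0
shift [-0.179 -0.055  0.139] turn [  0.118  -0.039 -14.956]
[0.504 0.231 1.85  0.009 1.052 0.346]
```

Request:
{"name": "drive_tool", "arguments": {
  "plan": [
    {"x": 0, "y": 0, "z": 0, "ax": 0, "ay": 0, "az": -1.4, "hand": 0},
    {"x": 0, "y": 0, "z": 0, "ax": 0, "ay": 0, "az": -2.8, "hand": 0},
    {"x": 0, "y": 0, "z": 0, "ax": 0, "ay": 0, "az": -4.2, "hand": 0},
    {"x": 0, "y": 0, "z": 0, "ax": 0, "ay": 0, "az": -5.6, "hand": 0},
    {"x": 0, "y": 0, "z": 0, "ax": 0, "ay": 0, "az": -7.0, "hand": 0},
    {"x": 0, "y": 0, "z": 0, "ax": 0, "ay": 0, "az": -8.4, "hand": 0},
    {"x": 0, "y": 0, "z": 0, "ax": 0, "ay": 0, "az": -9.8, "hand": 0},
    {"x": 0, "y": 0, "z": 0, "ax": 0, "ay": 0, "az": -11.2, "hand": 0}
  ]
}}

```text
clock: 18.0
eef_pos: [465.4, 259.7, 207.4]
tcp_rot: [3.137, 0.002, 2.9]
contact_force: [-0.2, 0.2, 0.5]
opening: -0.001
grasp_force: 0.0
```

Request:
{"name": "drive_tool", "arguments": {
  "plan": [
    {"x": 0, "y": 0, "z": 0, "ax": 0, "ay": 0, "az": -1.4, "hand": 0},
    {"x": 0, "y": 0, "z": 0, "ax": 0, "ay": 0, "az": -2.8, "hand": 0},
    {"x": 0, "y": 0, "z": 0, "ax": 0, "ay": 0, "az": -3.75, "hand": 0},
    {"x": 0, "y": 0, "z": 0, "ax": 0, "ay": 0, "az": -3.75, "hand": 0}
  ]
}}

```text
clock: 18.4
eef_pos: [465.5, 259.5, 207.3]
tcp_rot: [3.138, 0.004, -2.995]
contact_force: [0.3, -0.4, 0.6]
opening: 0.003
grasp_force: 0.0
```

```bash
python3 -c "
from h import *
go([-80,0,70],inward(40)); print(monitor.sense()['qpos'].round(3))"
```

```text
t 18.40 world [465.5 259.5 207.3] fence [-74.5   6.2 192.3] rpy [ 3.138  0.004 -2.995] F [ 0.3 -0.4  0.6] open 0.00 gf 0.0
shift [ 0.119 -0.133  2.445] turn [ 0.038  6.701 -0.011]
[ 0.505  0.234  1.858  0.002  1.046 -1.214]
```

Request:
{"name": "drive_tool", "arguments": {
  "plan": [
    {"x": 0, "y": 0, "z": 0, "ax": 0, "ay": 1.3, "az": 0, "hand": 0},
    {"x": 0, "y": 0, "z": 0.3, "ax": 0, "ay": 2.6, "az": 0, "hand": 0},
    {"x": 0, "y": -0.1, "z": 0.7, "ax": 0, "ay": 3.9, "az": 0, "hand": 0},
    {"x": 0, "y": -0.13, "z": 1.2, "ax": 0, "ay": 5.2, "az": 0, "hand": 0},
    {"x": 0.1, "y": -0.13, "z": 1.7, "ax": 0, "ay": 6.5, "az": 0, "hand": 0},
    {"x": 0.12, "y": -0.13, "z": 2.2, "ax": 0, "ay": 6.7, "az": 0, "hand": 0},
    {"x": 0.12, "y": -0.13, "z": 2.44, "ax": 0, "ay": 6.7, "az": 0, "hand": 0},
    {"x": 0.12, "y": -0.13, "z": 2.44, "ax": 0, "ay": 6.7, "az": 0, "hand": 0}
  ]
}}

```text
clock: 19.2
eef_pos: [460.3, 251.7, 83.6]
tcp_rot: [3.141, -0.7, -2.999]
contact_force: [0.2, -0.3, 0.1]
opening: 0.001
grasp_force: 0.0
```

```bash
python3 -c "
from h import *
go([-80,0,30],inward(40)); go([-68,0,13],inward(40)); print(monitor.sense()['qpos'].round(3)); side()"
```

```text
t 19.20 world [460.3 251.7  83.6] fence [-80.8  -0.7  68.6] rpy [ 3.141 -0.7   -2.999] F [ 0.2 -0.3  0.1] open 0.00 gf 0.0
shift [-0.509  0.014  0.581] turn [ 0.042 -0.017 -0.042]
t 19.20 world [460.3 251.7  83.6] fence [-80.8  -0.7  68.6] rpy [ 3.141 -0.7   -2.999] F [ 0.2 -0.3  0.1] open 0.00 gf 0.0
shift [-0.912  0.015  0.686] turn [ 0.042 -0.017 -0.042]
[ 0.393  0.76   1.501  0.161  1.565 -1.379]
seen u 251 288 v 214 238 550
 end y -61.5 u 252.4 291.9 v 214.2 240.7
 end y -56.5 u 251.5 290.8 v 213.6 239.9
 end y -51.5 u 250.6 289.7 v 213.0 239.1
 end y -46.5 u 249.7 288.6 v 212.3 238.3
```

Request:
{"name": "drive_tool", "arguments": {
  "plan": [
    {"x": -0.2, "y": 0.01, "z": 0.2, "ax": 0, "ay": 0, "az": 0, "hand": 0},
    {"x": -0.5, "y": 0.01, "z": 0.56, "ax": 0, "ay": 0, "az": 0, "hand": 0},
    {"x": -0.62, "y": 0.01, "z": 0.56, "ax": 0, "ay": 0, "az": 0, "hand": 0},
    {"x": -0.72, "y": 0.01, "z": 0.56, "ax": 0, "ay": 0, "az": 0, "hand": 0},
    {"x": -0.82, "y": 0.01, "z": 0.56, "ax": 0, "ay": 0, "az": 0, "hand": 0},
    {"x": -0.82, "y": 0.01, "z": 0.56, "ax": 0, "ay": 0, "az": 0, "hand": 0}
  ]
}}

```text
clock: 19.85
eef_pos: [475.3, 254.4, 37.4]
tcp_rot: [3.14, -0.697, -2.997]
contact_force: [-0.2, 0.5, 0.9]
opening: 0.004
grasp_force: 0.0
```

```bash
python3 -c "
from h import *
go([-59.8,0,14.5],inward(40))"
```

```text
t 19.85 world [475.3 254.4  37.4] fence [-65.5  -0.2  22.4] rpy [ 3.14  -0.697 -2.997] F [-0.2  0.5  0.9] open 0.00 gf 0.0
shift [-0.189  0.004  0.047] turn [ 0.043  0.015 -0.029]
```

Request:
{"name": "drive_tool", "arguments": {
  "plan": [
    {"x": -0.06, "y": 0, "z": 0.05, "ax": 0, "ay": 0, "az": 0, "hand": 0},
    {"x": -0.12, "y": 0, "z": 0.05, "ax": 0, "ay": 0, "az": 0, "hand": 0},
    {"x": -0.16, "y": 0, "z": 0.05, "ax": 0, "ay": 0, "az": 0, "hand": 0},
    {"x": -0.18, "y": 0, "z": 0.05, "ax": 0, "ay": 0, "az": 0, "hand": 0},
    {"x": -0.18, "y": 0, "z": 0.05, "ax": 0, "ay": 0, "az": 0, "hand": 0}
  ]
}}

```text
clock: 20.35
eef_pos: [479.6, 254.9, 29.2]
tcp_rot: [3.14, -0.698, -2.997]
contact_force: [0.4, -0.7, -0.3]
opening: 0.0
grasp_force: 0.0
```

Request:
{"name": "drive_tool", "arguments": {
  "plan": [
    {"x": -0.02, "y": 0, "z": 0, "ax": 0, "ay": 0, "az": 0, "hand": 0},
    {"x": -0.04, "y": 0, "z": 0, "ax": 0, "ay": 0, "az": 0, "hand": 0},
    {"x": -0.04, "y": 0, "z": 0, "ax": 0, "ay": 0, "az": 0, "hand": 0}
  ]
}}

```text
clock: 20.65
eef_pos: [480.3, 255.0, 28.8]
tcp_rot: [3.14, -0.7, -2.997]
contact_force: [-2.5, -0.9, 6.0]
opening: 0.001
grasp_force: 3.1
```

Request:
{"name": "drive_tool", "arguments": {
  "plan": [
    {"x": -0.02, "y": 0, "z": 0, "ax": 0, "ay": 0, "az": 0, "hand": 0},
    {"x": -0.04, "y": 0, "z": 0, "ax": 0, "ay": 0, "az": 0, "hand": 0},
    {"x": -0.04, "y": 0, "z": 0, "ax": 0, "ay": 0, "az": 0, "hand": 0},
    {"x": -0.04, "y": 0, "z": 0, "ax": 0, "ay": 0, "az": 0, "hand": 0}
  ]
}}

```text
clock: 21.05
eef_pos: [480.5, 255.0, 28.6]
tcp_rot: [3.14, -0.704, -2.997]
contact_force: [-7.5, -1.3, 14.2]
opening: 0.0
grasp_force: 7.1
```

```bash
python3 -c "
from h import *
p,R=st(); print(F.inv().apply(monitor.sense()['contact_force'])); side()"
```

```text
t 21.05 world [480.5 255.   28.6] fence [-60.2  -0.4  13.6] rpy [ 3.14  -0.704 -2.997] F [-7.5 -1.3 14.2] open 0.00 gf 7.1
[-7.63411242 -0.14565674 14.22189923]
seen u 251 288 v 216 238 384
 end y -61.5 u 252.4 291.9 v 214.2 240.7
 end y -56.5 u 251.5 290.8 v 213.6 239.9
 end y -51.5 u 250.6 289.7 v 213.0 239.1
 end y -46.5 u 249.7 288.6 v 212.3 238.3
```

Request:
{"name": "drive_tool", "arguments": {
  "plan": [
    {"x": -0.02, "y": 0, "z": -0.01, "ax": 0, "ay": 0, "az": 0, "hand": 0},
    {"x": -0.04, "y": 0, "z": -0.02, "ax": 0, "ay": 0, "az": 0, "hand": 0},
    {"x": -0.06, "y": 0, "z": -0.03, "ax": 0, "ay": 0, "az": 0, "hand": 0},
    {"x": -0.075, "y": 0, "z": -0.035, "ax": 0, "ay": 0, "az": 0, "hand": 0},
    {"x": -0.075, "y": 0, "z": -0.035, "ax": 0, "ay": 0, "az": 0, "hand": 0},
    {"x": -0.075, "y": 0, "z": -0.035, "ax": 0, "ay": 0, "az": 0, "hand": 0}
  ]
}}

```text
clock: 21.7
eef_pos: [480.9, 255.0, 28.6]
tcp_rot: [3.141, -0.713, -2.997]
contact_force: [-19.4, -3.3, 20.2]
opening: 0.0
grasp_force: 13.7
```

```bash
python3 -c "
from h import *
p,R=st(); print(F.inv().apply(monitor.sense()['contact_force']))"
```

```text
t 21.70 world [480.9 255.   28.6] fence [-59.9  -0.5  13.6] rpy [ 3.141 -0.713 -2.997] F [-19.4  -3.3  20.2] open 0.00 gf 13.7
[-19.64502085  -0.35703568  20.20459068]
```

The push holds at 20 N back and 20 N down. I'll add a slight bias towards the stop to close any gap, then hand in.

Request:
{"name": "drive_tool", "arguments": {
  "plan": [
    {"x": -0.01, "y": 0.02, "z": 0, "ax": 0, "ay": 0, "az": 0, "hand": 0},
    {"x": -0.01, "y": 0.04, "z": 0, "ax": 0, "ay": 0, "az": 0, "hand": 0},
    {"x": -0.01, "y": 0.05, "z": 0, "ax": 0, "ay": 0, "az": 0, "hand": 0},
    {"x": -0.01, "y": 0.05, "z": 0, "ax": 0, "ay": 0, "az": 0, "hand": 0},
    {"x": -0.01, "y": 0.05, "z": 0, "ax": 0, "ay": 0, "az": 0, "hand": 0},
    {"x": -0.01, "y": 0.05, "z": 0, "ax": 0, "ay": 0, "az": 0, "hand": 0}
  ]
}}

```text
clock: 22.3
eef_pos: [480.9, 255.3, 28.5]
tcp_rot: [-3.138, -0.714, -2.998]
contact_force: [-17.6, -12.0, 23.1]
opening: 0.002
grasp_force: 14.8
```

```bash
python3 -c "
from h import *
p,R=st(); print(F.inv().apply(monitor.sense()['contact_force'])); side(); ends()"
```

```text
t 22.30 world [480.9 255.3  28.5] fence [-59.8  -0.1  13.5] rpy [-3.138 -0.714 -2.998] F [-17.6 -12.   23.1] open 0.00 gf 14.8
[-19.21585216  -9.26511295  23.08945154]
seen u 251 288 v 216 238 385
 end y -61.5 u 252.4 291.9 v 214.2 240.7
 end y -56.5 u 251.5 290.8 v 213.6 239.9
 end y -51.5 u 250.6 289.7 v 213.0 239.1
 end y -46.5 u 249.7 288.6 v 212.3 238.3
217 x -45.2 -0.0 y -48.8 -9.0
```

```bash
python3 -c "
from rig import r
print(r.sign_off())"
```

```text
the job is handed in; nothing more can be done
None
```

I flipped the stop down, laid the orange offcut on the board and slid it flush to the fence and up to the stop. I handed the job in still pressing it at about 19 N back and 23 N down. The finger was tilted 40° from vertical, and contact with the stop is judged from the force readings, not seen in a final picture.

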